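Close the tube clamp on the brass ferrule stock

ROBOT

A 7-joint arm with a two-finger parallel gripper is mounted at the origin on the work surface. World frame = base frame: x ahead of the robot, y to its left, z up, the work surface at z = 0. Lengths are in m, angles in rad, forces in N, time in s.
With the tool pointing down it reaches from about 0.425 to 0.875 m from the base axis. Payload 4.7 kg.
Tool frame: the origin (TCP) lies on the centre line of the jaws, within the pads' length; the fingertips stand 14 mm ahead of it and the grasp point (between the pads) lies 5 mm behind it; z points along the fingers, y is the line along which they close (so a half turn about z gives the same grasp; the last joint's range is limited). The gripper opens to 87 mm and grips with 3 to 60 N. Pads are 19 mm wide; open, the fingers measure 117 mm over their backs; the gripper's body (75 mm by 190 mm) begins 51 mm behind the grasp point.
Start: joints at [-1.195, 0.321, -0.07, 1.45, 0.023, 1.371, -0.057], TCP at [0.23, 0.608, 0.237] pointing down, gripper open.
Joint ranges: [-2.86, 2.86], [-0.3, 2.09], [-1.38, 1.24], [0.06, 2.45], [-1.56, 4.7], [0.09, 2.05], [-2.69, 2.69]. Speed limits (rad/s): [2.57, 2.57, 3.14, 3.14, 3.14, 3.14, 3.14].

INTERFACE

Orientations are given as a rotation vector (axis times angle).
In Python, from bench import * gives the robot as it stands.
- The arm moves only by the shell command python3 -m jog 'ROWS' [FORCE]. ROWS is JSON, a list of rows, each an object of numbers: "claw": the finger opening in mm, from 0 to 87; "dx", "dy", "dz": the shift along the tool's x, y, z in mm; "spin": the turn about the tool's z in degrees. In form: [{"claw": .., "dx": .., "dy": .., "dz": .., "spin": ..}, ...]. A call has 1 to 20 rows; each row is the pose to reach, as a shift and turn from the pose commanded when the call began, along the tool's axes at that moment; what a row does not reach only later rows make up. A row lasts 1/12 s, in which the tool goes at most 41.7 mm and 7.16 degrees, less where a joint would pass 70% of its speed; a pose out of reach is approached as far as the arm can. A call with a gripper value outside its range is refused whole. The fingers move at their own pace and stop on an object; FORCE is the grip in N (left out, the last holds). Time passes only in rows, so rows that repeat a pose let the fingers close. It gives the time, the measured TCP pose, the force, the opening and the grip force at its end, in the units of the state.
- get_state(): the state, without advancing time (a new reading comes with each control period).
- get_image(name): name is "side" or "top" or "wrist"; returns a dict with "frame" (384x512x3 uint8, red, green, blue), "depth" (384x512 float32, m along the optical axis (not along the pixel's ray), 0 where there is no reading), "K" (3x3 intrinsics, pixels), "distortion" ([k1, k2, p1, p2, k3] as OpenCV has them; the pictures are not rectified), "T" (4x4, takes a point from camera to world coordinates); the wrist camera has in their place "mount" (4x4, takes a point from camera to tool coordinates, whose origin is the TCP and whose axes are the flange's). Camera axes: x right, y down, z forward; pixel columns grow to the right and rows downward; lengths in m; the calibration is good to about 2 mm. A picture is of the moment at which its call begins: read the wrist's pose just before it.
- close_job(): hands the job in; it is judged then, once.
The state is a dict: "time": time; "joint_positions": joint angles; "qd": joint speeds; "joint_torque": joint torques, N m; "position": TCP position; "tool_rot": TCP orientation; "ft_force": force on the tool from outside, world axes, zero at the start; "torque": the same for the moment, N m; "grip_width": opening from 0.0 (shut) to 1.0 (fully open); "grip_force": force on a finger pad.
Only numpy, scipy, OpenCV 4.12 (cv2) and the standard library are available. Lean on these libraries where they do the work, as an engineer would, in place of code of your own. Each camera call takes 0.05 s, during which the arm holds its last target. There are 200 camera calls.

TASK

The brass tube is about to be sawn into ferrules: shut the clamp it lies in. First swing the clamp's hinged strap fully over the tube, and only then swing its bolt with the black knob upright, fully home into the strap's slot, and let go. Leave the tube lying where it is and do not touch the other clamp, which holds the dark steel tube.

Things in the scene. Friction and masses are not known exactly. Their poses are not given: they have to be found in the camera images.
- clamp: Clamp to shut: blue, fixed, holds the brass tube. Plate 90 x 150 x 10 mm. Origin: centre of its underside on the bench; x along the tube, z up. In this frame (mm): tube axis along x at y 0, z 55; strap hinge line parallel to x at y 36, z 55; bolt hinge line parallel to x at y -45, z 22. Beside the bolt at y below -35 the blue body rises at most to z 30 and within 11 of x 0.
- strap (a joint): Aluminium strap, stiff hinge (0.1 N m, stays put), x -15 to 15 mm. rad: 0 shut, at a stop; grows opening up and over to +y; 1.57 = its end points up. Starts 1.6-2.0. Ends in a flat forked ear 7 mm thick, 12 mm slot open at the end; shut: ear z 55-62, y -25 to -60 mm, arch top z 84. Hold it across its 30 mm width 84 mm from the hinge line, mid-thickness (3.5 mm above hinge level when shut).
- bolt (a joint): Swing bolt, 8 mm steel, with a black barrel knob 24 mm in diameter, 24 mm long, its middle 76 mm from the bolt hinge line, at x 0. rad: 0 = upright, at a stop, in the strap's slot (knob middle at y -45, z 98 mm in the clamp's frame, collar 12 mm above the shut ear); grows leaning out to -y; range 0-1.4, starts 0.75-1.1. Stiff hinge (0.08 N m): stays where left.
- brass_tube: Loose yellow brass tube, 42 mm in diameter, 190 mm long, about 0.4 kg, lying in the V of the clamp to shut. Origin: middle of its length, at its underside, 34 mm above the bench; x along the tube.
- other_clamp: Clamp to leave alone: same make and frame, also standing open, holding a dark steel tube of the same size. It stands beside the first, their centres at least 240 mm apart; either may be on the left.

How it is judged:
By the outcome, as a careful person would: the job done as asked, in the order asked, and still so for the second after the job is handed in, with the robot touching nothing.
It also fails if it takes over 48 s, if anything falls off the work surface, if the arm or the gripper's body presses on something with over 40 N, if the wrist force passes 120 N, or if a joint passes its speed limit or range.

## Working session

There is one attempt and no reset: what is moved stays moved. The work goes in short steps, Python scripts to look and compute and a shell command to move; the robot and the scene stay as the last step left them, time stands still between calls to the robot, and variables do not carry over. Pictures are saved under pics/ and viewed, at most 10 in all, crops included, and the job is handed in when it is done.

```bash
mkdir -p pics; ls
python3 - <<'E'
from bench import *
import cv2,numpy as np
s=get_state();print({k:np.round(v,3) for k,v in s.items()})
a=get_image("top");b=get_image("side")
for n,d in(("top",a),("side",b)):
    print(n,np.round(d["K"],1).tolist(),np.round(d["distortion"],3),np.round(d["T"],3).tolist())
    np.savez(f"pics/{n}.npz",**d)
im=np.hstack([a["frame"],b["frame"]])[:,:,::-1]
cv2.imwrite("pics/a.png",cv2.resize(a["frame"][:,:,::-1],(800,600)))
cv2.imwrite("pics/b.png",cv2.resize(b["frame"][:,:,::-1],(800,600)))
E
```

```text
pics
{'time': np.float64(0.0), 'joint_positions': array([-1.195,  0.322, -0.07 ,  1.452,  0.023,  1.371, -0.057]), 'qd': array([-0.001,  0.   , -0.001, -0.001, -0.001,  0.002, -0.   ]), 'joint_torque': array([ 1.0000e-03, -4.9128e+01, -4.0300e-01, -3.1252e+01, -6.4000e-02,
        4.4000e-02,  0.0000e+00]), 'position': array([0.23 , 0.607, 0.235]), 'tool_rot': array([-5.65e-01, -3.09e+00,  3.00e-03]), 'ft_force': array([-0.273,  0.531,  0.79 ]), 'torque': array([0.035, 0.004, 0.021]), 'grip_force': np.float64(0.0), 'grip_width': np.float64(1.001)}
top [[356.6, 0.0, 250.5], [0.0, 356.6, 194.3], [0.0, 0.0, 1.0]] [-0.088  0.     0.     0.     0.   ] [[0.028, -0.995, 0.097, 0.448], [-0.999, -0.024, 0.038, -0.027], [-0.035, -0.098, -0.995, 0.851], [0.0, 0.0, 0.0, 1.0]]
side [[432.1, 0.0, 255.2], [0.0, 432.1, 191.7], [0.0, 0.0, 1.0]] [0.02 0.   0.   0.   0.  ] [[-0.948, -0.192, 0.255, 0.331], [-0.318, 0.622, -0.715, 0.586], [-0.022, -0.759, -0.651, 0.603], [0.0, 0.0, 0.0, 1.0]]
```

View pics/a.png

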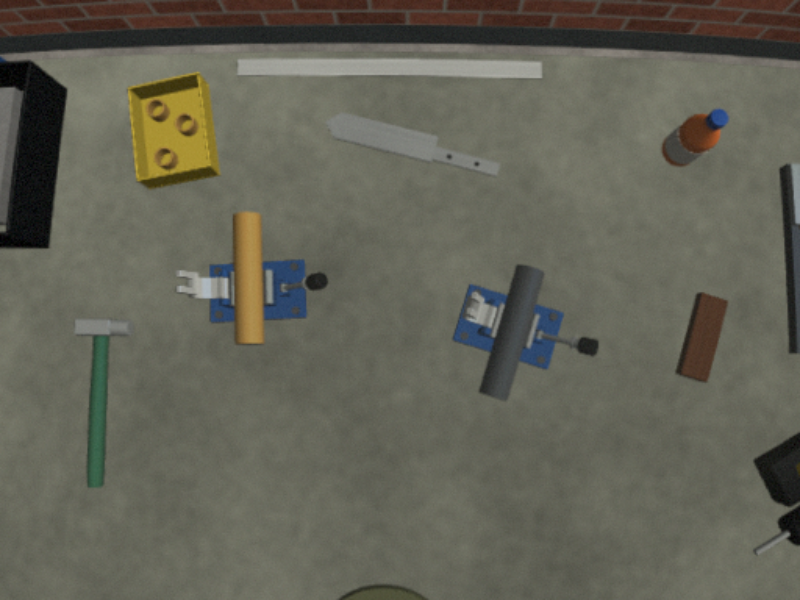

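View pics/b.png

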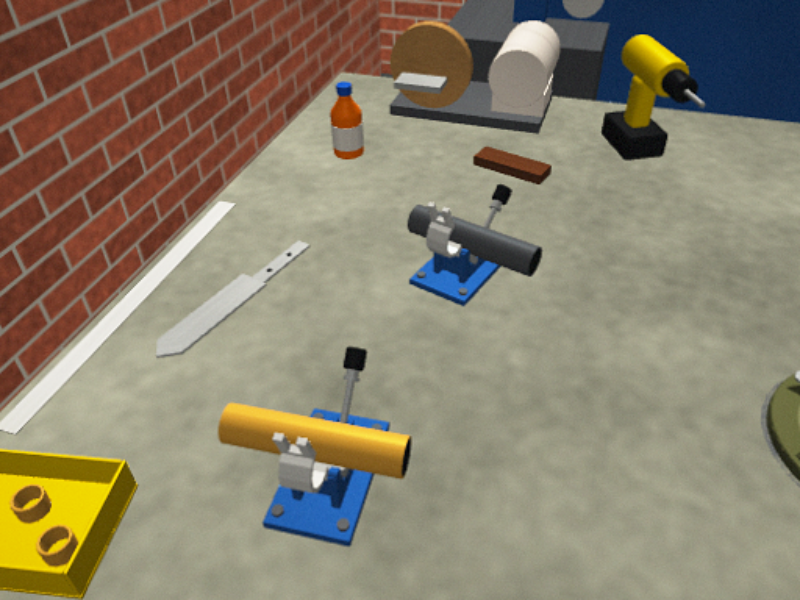

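The top view shows the brass tube's clamp at (250,285) in the 800-wide picture. Its strap is on the left (+y), with the ear near (185,285), and the black knob is on the right at (317,282). The dark tube's clamp is at (510,330). The side view agrees: strap near (295,460), knob at (355,358).

```bash
cat > h.py <<'E'
import numpy as np,cv2
def rays(d,uv):
    n=cv2.undistortPoints(np.array(uv,float).reshape(-1,1,2),d["K"],d["distortion"]).reshape(-1,2)
    return np.c_[n,np.ones(len(n))]
def plane(d,uv,z,T=None):
    T=d["T"] if T is None else T
    r=rays(d,uv)@T[:3,:3].T; o=T[:3,3]
    return o+r*((z-o[2])/r[:,2])[:,None]
def cloud(d,mask,T=None):
    T=d["T"] if T is None else T
    v,u=np.nonzero(mask&(d["depth"]>0)); r=rays(d,np.c_[u,v])*d["depth"][v,u][:,None]
    return r@T[:3,:3].T+T[:3,3]
def meet(da,ua,db,ub):
    a,b=da["T"][:3,:3]@rays(da,[ua])[0],db["T"][:3,:3]@rays(db,[ub])[0]
    oa,ob=da["T"][:3,3],db["T"][:3,3]
    s=np.linalg.lstsq(np.c_[a,-b],ob-oa,rcond=None)[0]
    p,q=oa+a*s[0],ob+b*s[1]; return (p+q)/2,np.linalg.norm(p-q)
def hsv(d): return cv2.cvtColor(d["frame"],cv2.COLOR_RGB2HSV)
def box(m,x0,y0,x1,y1):
    o=np.zeros_like(m);o[y0:y1,x0:x1]=m[y0:y1,x0:x1];return o
def cen(m): v,u=np.nonzero(m);return np.array([u.mean(),v.mean()])
E
python3 - <<'E'
from h import *
t=dict(np.load("pics/top.npz"));s=dict(np.load("pics/side.npz"))
H=hsv(t);h,S,V=H[...,0],H[...,1],H[...,2]
k=.64
yel=box((h>10)&(h<30)&(S>120)&(V>70),140,125,180,230)
blue=box((h>100)&(h<125)&(S>120),120,150,210,215)
for n,m,z in(("tube",yel,.06),("plate",blue,.01)):
    v,u=np.nonzero(m);p=plane(t,np.c_[u,v],z)[:,:2]*1000
    r=cv2.minAreaRect(p.astype(np.float32));print(n,m.sum(),np.round(r[0]),np.round(r[1]),round(r[2],1), np.round(cv2.boxPoints(r)).tolist())
    c=p-p.mean(0);w=np.linalg.svd(c,full_matrices=0)[2][0];print("axis deg",np.degrees(np.arctan2(w[1],w[0])))
C=cloud(t,yel);print("tube top z",np.percentile(C[:,2],[50,95]))
kt=box((V<40),190,170,215,192);Hs=hsv(s)
ks=box(Hs[...,2]<50,215,218,240,242)
print(kt.sum(),cen(kt),ks.sum(),cen(ks),meet(t,cen(kt),s,cen(ks)))
C=cloud(t,kt);print("knob cloud",np.median(C,0))
st=box((S<40)&(V>110),108,165,152,200);C=cloud(t,st)
print(st.sum(),np.round(np.percentile(C,[2,50,98],axis=0),3))
top=C[C[:,2]>np.percentile(C[:,2],95)-.01];print("ear",len(top),top.mean(0),top.min(0),top.max(0))
E
```

```text
tube 1448 [560. 213.] [193.  41.] 4.9 [[462.0, 225.0], [465.0, 184.0], [658.0, 201.0], [654.0, 242.0]]
axis deg -175.3180119374769
plate 885 [546. 213.] [ 88. 149.] 4.5 [[496.0, 284.0], [508.0, 135.0], [596.0, 142.0], [584.0, 291.0]]
axis deg 98.20482229241628
tube top z [0.07293092 0.07709686]
97 [202.05154639 179.64948454] 164 [226.6402439  229.37195122] (array([0.55395716, 0.11062407, 0.0722128 ]), np.float64(0.0004902594840230494))
knob cloud [0.55325822 0.10884357 0.07897589]
628 [[ 0.518  0.238 -0.002]
 [ 0.544  0.275  0.066]
 [ 0.596  0.357  0.145]]
ear 61 [0.54058726 0.27732711 0.14142853] [0.52638235 0.27159971 0.13253452] [0.55576343 0.28366744 0.14809816]
```

```bash
cat >> h.py <<'E'
from scipy.spatial.transform import Rotation as Ro
C0=np.array([546.,213.,0.]);YAW=4.7
def c2w(p): return C0+Ro.from_euler('z',YAW,degrees=True).apply(p)
def to(p,jaw=None):
    "mm clamp-frame grasp-point targets -> tool shifts (TCP 5 mm ahead of grasp point)"
    from bench import get_state
    s=get_state();R=Ro.from_rotvec(s["tool_rot"]).as_matrix()
    g=s["position"]*1000-5*R[:,2]
    cur=Ro.from_euler('z',-YAW,degrees=True).apply(g-C0)
    ya=np.degrees(np.arctan2(R[1,1],R[0,1]))
    print("t",round(float(s["time"]),2),"grasp in clamp",cur.round(1),"tool y deg",ya.round(1),"tilt",R[:,2].round(3),"F",s["ft_force"].round(1),"w",round(87*float(s["grip_width"]),1),"gf",round(float(s["grip_force"]),1),"j",s["joint_positions"].round(2))
    for q in p: print(q,"->",(R.T@(c2w(q)-g)).round(1))
    print("spin",round(ya-YAW,1))
E
python3 -c "
from h import *
to([[0,66,205]])"
```

```text
t 0.1 grasp in clamp [-282.6  419.   240.6] tool y deg 69.3 tilt [-0.    -0.002 -1.   ] F [ 0.5 -0.  -0.6] w 86.9 gf 0.0 j [-1.19  0.32 -0.07  1.45  0.02  1.37 -0.06]
[0, 66, 205] -> [-406.8 -197.4   36. ]
spin 64.6
```

```bash
python3 -m jog '[{"dx":-15,"dy":-7,"spin":3},{"dx":-45,"dy":-22,"spin":8},{"dx":-80,"dy":-39,"spin":14},{"dx":-115,"dy":-56,"spin":20},{"dx":-150,"dy":-73,"spin":26},{"dx":-185,"dy":-90,"spin":32},{"dx":-220,"dy":-107,"spin":38},{"dx":-255,"dy":-124,"spin":44},{"dx":-290,"dy":-141,"dz":10,"spin":50},{"dx":-325,"dy":-158,"dz":18,"spin":55},{"dx":-360,"dy":-175,"dz":25,"spin":60},{"dx":-385,"dy":-187,"dz":31,"spin":63,"claw":60},{"dx":-400,"dy":-194,"dz":35,"spin":64.6,"claw":60},{"dx":-407,"dy":-197,"dz":36,"spin":64.6,"claw":60},{"dx":-407,"dy":-197,"dz":36,"spin":64.6,"claw":60},{"dx":-407,"dy":-197,"dz":36,"spin":64.6,"claw":60},{"dx":-407,"dy":-197,"dz":36,"spin":64.6,"claw":60}]'
python3 - <<'E'
from bench import *
from h import *
to([[0,66,133.7]])
s=get_state();d=get_image("wrist");d["st"]=np.r_[s["position"],s["tool_rot"]];np.savez("pics/w1.npz",**d)
print(np.round(d["mount"],3).tolist())
cv2.imwrite("pics/w1.png",d["frame"][:,:,::-1])
E
```

```text
t 0.1 grasp in clamp [-282.6  419.   240.6] tool y deg 69.3 tilt [-0.    -0.002 -1.   ] F [ 0.5 -0.  -0.6] w 86.9 gf 0.0 j [-1.19  0.32 -0.07  1.45  0.02  1.37 -0.06]
[0, 66, 133.7] -> [-406.8 -197.3  107.3]
spin 64.6
[[-0.001, -0.96, -0.28, 0.076], [1.0, -0.001, 0.001, 0.0], [-0.001, -0.28, 0.96, -0.147], [0.0, 0.0, 0.0, 1.0]]$[0]: bad value
```

View pics/w1.png

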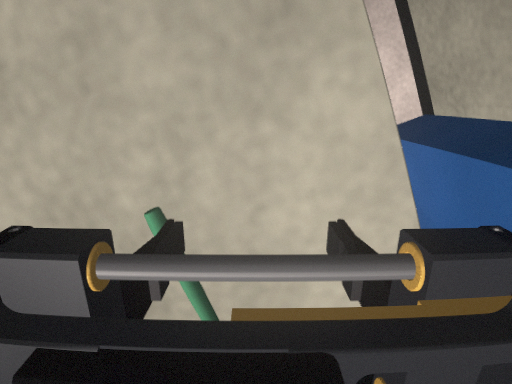

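The wrist picture is from the start pose: the hammer handle is at (180,260) and the fingers are at (165,260) and (350,260). The move was refused, so I'll resend it with every key in each row.

```bash
python3 -m jog '[{"claw":87,"dx":-15,"dy":-7,"dz":0,"spin":3},{"claw":87,"dx":-45,"dy":-22,"dz":0,"spin":8},{"claw":87,"dx":-80,"dy":-39,"dz":0,"spin":14},{"claw":87,"dx":-115,"dy":-56,"dz":0,"spin":20},{"claw":87,"dx":-150,"dy":-73,"dz":0,"spin":26},{"claw":87,"dx":-185,"dy":-90,"dz":0,"spin":32},{"claw":87,"dx":-220,"dy":-107,"dz":0,"spin":38},{"claw":87,"dx":-255,"dy":-124,"dz":0,"spin":44},{"claw":87,"dx":-290,"dy":-141,"dz":10,"spin":50},{"claw":87,"dx":-325,"dy":-158,"dz":18,"spin":55},{"claw":87,"dx":-360,"dy":-175,"dz":25,"spin":60},{"claw":60,"dx":-385,"dy":-187,"dz":31,"spin":63},{"claw":60,"dx":-400,"dy":-194,"dz":35,"spin":64.6},{"claw":60,"dx":-407,"dy":-197,"dz":36,"spin":64.6},{"claw":60,"dx":-407,"dy":-197,"dz":36,"spin":64.6},{"claw":60,"dx":-407,"dy":-197,"dz":36,"spin":64.6},{"claw":60,"dx":-407,"dy":-197,"dz":36,"spin":64.6}]'
python3 - <<'E'
from bench import *
from h import *
to([[0,66,133.7]])
s=get_state();d=get_image("wrist");d["st"]=np.r_[s["position"],s["tool_rot"]];np.savez("pics/w2.npz",**d)
cv2.imwrite("pics/w2.png",d["frame"][:,:,::-1])
E
```

```text
time: 1.57
position: [0.5396, 0.2824, 0.2009]
tool_rot: [-2.123, -2.314, -0.001]
ft_force: [-0.6, 0.3, -0.1]
grip_width: 0.706
grip_force: 0.0
t 1.57 grasp in clamp [ -0.7  69.7 205.9] tool y deg 4.9 tilt [-0.001  0.002 -1.   ] F [-0.6  0.3 -0.1] w 61.4 gf 0.0 j [-0.78  0.26  0.3   1.62 -0.08  1.28 -0.38]
[0, 66, 133.7] -> [-3.8  0.7 72.2]
spin 0.2
```

View pics/w2.png

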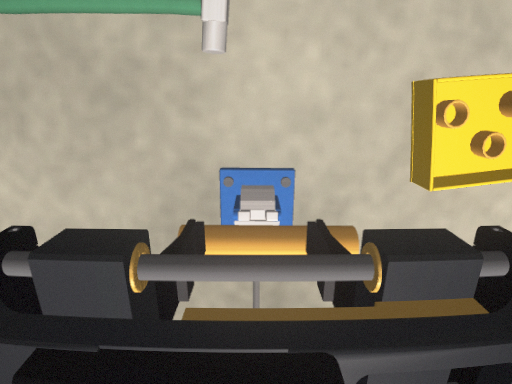

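The ear is seen end-on at (257,215), centred between the fingers at (192,250) and (322,250), so x is aligned. I'll measure the ear's height and lean from depth.

Run:
```python
from h import *
d=dict(np.load("pics/w2.npz"));T=np.eye(4);T[:3,:3]=Ro.from_rotvec(d["st"][3:]).as_matrix();T[:3,3]=d["st"][:3];T=T@d["mount"]
H=hsv(d);m=box((H[...,1]<40)&(H[...,2]>100),232,180,280,226)
P=Ro.from_euler('z',-YAW,degrees=True).apply(cloud(d,m,T)*1000-C0)
P=P[(P[:,2]>90)]
for z in range(90,155,8):
    q=P[(P[:,2]>=z)&(P[:,2]<z+8)]
    if len(q): print(z,len(q),np.percentile(q,[5,50,95],axis=0).round(0).tolist())
b=box((H[...,0]>100)&(H[...,0]<125)&(H[...,1]>120),210,160,300,226);v,u=np.nonzero(b)
p=Ro.from_euler('z',-YAW,degrees=True).apply(plane(d,np.c_[u,v],.01,T)*1000-C0);print("plate x/y",np.percentile(p[:,0],[1,99]),p[:,1].max())
```

```text
90 129 [[-12.0, 72.0, 92.0], [1.0, 73.0, 96.0], [15.0, 74.0, 98.0]]
98 238 [[-12.0, 68.0, 98.0], [2.0, 70.0, 102.0], [15.0, 72.0, 106.0]]
106 378 [[-12.0, 61.0, 107.0], [1.0, 64.0, 110.0], [15.0, 68.0, 113.0]]
114 113 [[-4.0, 56.0, 119.0], [2.0, 60.0, 121.0], [7.0, 63.0, 122.0]]
122 43 [[-11.0, 56.0, 122.0], [3.0, 63.0, 124.0], [13.0, 66.0, 128.0]]
130 7 [[-4.0, 62.0, 132.0], [-4.0, 64.0, 134.0], [4.0, 67.0, 136.0]]
138 229 [[-12.0, 64.0, 142.0], [8.0, 67.0, 144.0], [15.0, 70.0, 146.0]]
146 6 [[-12.0, 64.0, 146.0], [-8.0, 65.0, 146.0], [12.0, 66.0, 146.0]]
plate x/y [-41.93697893  44.76661102] 73.67982727966634
```

```bash
sed -i 's/C0=np.array.*;YAW/C0=np.array([547.3,212.2,0.]);YAW/' h.py
python3 -m jog '[{"claw":56,"dx":-3,"dy":1,"dz":12,"spin":0},{"claw":56,"dx":-5.5,"dy":2,"dz":30,"spin":0},{"claw":56,"dx":-5.5,"dy":2,"dz":50,"spin":0},{"claw":56,"dx":-5.5,"dy":2,"dz":65,"spin":0},{"claw":56,"dx":-5.5,"dy":2,"dz":72,"spin":0},{"claw":56,"dx":-5.5,"dy":2,"dz":72,"spin":0},{"claw":36,"dx":-5.5,"dy":2,"dz":72,"spin":0},{"claw":34,"dx":-5.5,"dy":2,"dz":72,"spin":0},{"claw":25,"dx":-5.5,"dy":2,"dz":72,"spin":0},{"claw":25,"dx":-5.5,"dy":2,"dz":72,"spin":0},{"claw":25,"dx":-5.5,"dy":2,"dz":72,"spin":0},{"claw":25,"dx":-5.5,"dy":2,"dz":72,"spin":0}]' 12
python3 - <<'E'
from h import *
to([[0,36-84*np.cos(a)+3.5*np.sin(a),55+84*np.sin(a)+3.5*np.cos(a)] for a in (1.87,1.75,1.6,1.45,1.3,1.15,1.0,.85,.7,.55,.4,.28,.16,.06,0,-.02)])
E
```

```text
time: 2.62
position: [0.5421, 0.2749, 0.1292]
tool_rot: [-2.127, -2.309, 0.002]
ft_force: [-4.8, -0.6, 5.8]
grip_width: 0.346
grip_force: 12.0
t 2.62 grasp in clamp [-1.000e-01  6.290e+01  1.342e+02] tool y deg 4.7 tilt [-0.003  0.001 -1.   ] F [-4.8 -0.6  5.8] w 30.1 gf 12.0 j [-0.76  0.31  0.3   1.7  -0.1   1.15 -0.35]
[0, np.float64(64.10428596075523), np.float64(134.23634968015685)] -> [ 1.2  0.1 -0. ]
[0, np.float64(54.416619488616114), np.float64(137.0309583426375)] -> [-8.5  0.1 -2.8]
[0, np.float64(41.95126748395353), np.float64(138.8619843274319)] -> [-21.    0.1  -4.7]
[0, np.float64(29.352262841772763), np.float64(138.8096509399432)] -> [-33.6   0.1  -4.6]
[0, np.float64(16.902552044494836), np.float64(136.87513347523026)] -> [-46.    0.1  -2.7]
[0, np.float64(4.8817287566426035), np.float64(133.1018770249783)] -> [-58.    0.1   1.1]
[0, np.float64(-6.440245246096104), np.float64(127.5746207944018)] -> [-69.4   0.1   6.6]
[0, np.float64(-16.809102836347478), np.float64(120.41749504238203)] -> [-79.7   0.1  13.7]
[0, np.float64(-25.99198182656511), np.float64(111.79123338346176)] -> [-88.9   0.1  22.4]
[0, np.float64(-33.78265455174116), np.float64(101.88956305738364)] -> [-96.7   0.1  32.2]
[0, np.float64(-40.006159298162075), np.float64(90.93485423293674)] -> [-103.     0.2   43.2]
[0, np.float64(-43.76141204813035), np.float64(81.57756851347325)] -> [-106.7    0.2   52.6]
[0, np.float64(-46.36947808040279), np.float64(71.83802484741136)] -> [-109.3    0.2   62.3]
[0, np.float64(-47.6389713318791), np.float64(63.53067843404656)] -> [-110.6    0.2   70.6]
[0, np.float64(-48.0), np.float64(58.5)] -> [-111.     0.3   75.6]
[0, np.float64(-48.05319589341919), np.float64(56.819412021093044)] -> [-111.     0.3   77.3]
spin 0.0
```

```bash
python3 -m jog '[{"claw":25,"dx":-4,"dy":0,"dz":-1.5,"spin":0},{"claw":25,"dx":-8.5,"dy":0,"dz":-2.8,"spin":0},{"claw":25,"dx":-15,"dy":0,"dz":-4,"spin":0},{"claw":25,"dx":-21,"dy":0,"dz":-4.7,"spin":0},{"claw":25,"dx":-27,"dy":0,"dz":-4.9,"spin":0},{"claw":25,"dx":-33.6,"dy":0,"dz":-4.6,"spin":0},{"claw":25,"dx":-40,"dy":0,"dz":-3.8,"spin":0},{"claw":25,"dx":-46,"dy":0,"dz":-2.7,"spin":0},{"claw":25,"dx":-52,"dy":0,"dz":-1,"spin":0},{"claw":25,"dx":-58,"dy":0,"dz":1.1,"spin":0},{"claw":25,"dx":-64,"dy":0,"dz":3.8,"spin":0},{"claw":25,"dx":-69.4,"dy":0,"dz":6.6,"spin":0},{"claw":25,"dx":-74.7,"dy":0,"dz":10,"spin":0},{"claw":25,"dx":-79.7,"dy":0,"dz":13.7,"spin":0},{"claw":25,"dx":-79.7,"dy":0,"dz":13.7,"spin":0}]'
python3 - <<'E'
from h import *
to([[0,36-84*np.cos(a)+3.5*np.sin(a),55+84*np.sin(a)+3.5*np.cos(a)] for a in (.85,.75,.65,.55,.45,.35,.25,.15,.07,0,-.03)])
E
```

```text
time: 3.87
position: [0.5484, 0.1941, 0.1138]
tool_rot: [-2.128, -2.308, 0.004]
ft_force: [-4.8, 1.5, -1.4]
grip_width: 0.344
grip_force: 12.0
t 3.87 grasp in clamp [ -0.4 -18.1 118.8] tool y deg 4.6 tilt [-0.003 -0.    -1.   ] F [-4.8  1.5 -1.4] w 29.9 gf 12.0 j [-0.68  0.28  0.34  1.78 -0.1   1.1  -0.22]
[0, np.float64(-16.809102836347478), np.float64(120.41749504238203)] -> [ 1.3  0.4 -1.7]
[0, np.float64(-23.07612932531929), np.float64(114.81856688301843)] -> [-5.   0.4  3.9]
[0, np.float64(-28.75288665804455), np.float64(108.62195137674901)] -> [-10.7   0.4  10.1]
[0, np.float64(-33.78265455174116), np.float64(101.88956305738364)] -> [-15.7   0.4  16.9]
[0, np.float64(-38.11517722823556), np.float64(94.6886697235777)] -> [-20.    0.5  24.1]
[0, np.float64(-41.707165553085744), np.float64(87.09122032122374)] -> [-23.6   0.5  31.7]
[0, np.float64(-44.52272956630333), np.float64(79.17312605336718)] -> [-26.4   0.5  39.6]
[0, np.float64(-46.53373708296995), np.float64(71.01350190055848)] -> [-28.4   0.6  47.7]
[0, np.float64(-47.54948405559412), np.float64(64.36662767723924)] -> [-29.5   0.6  54.4]
[0, np.float64(-48.0), np.float64(58.5)] -> [-29.9   0.6  60.2]
[0, np.float64(-48.06718708562368), np.float64(55.978803101111815)] -> [-30.    0.6  62.8]
spin -0.1
```

```bash
python3 -m jog '[{"claw":25,"dx":-2,"dy":0,"dz":2,"spin":0},{"claw":25,"dx":-5.5,"dy":0,"dz":5,"spin":0},{"claw":25,"dx":-10.7,"dy":0,"dz":10.5,"spin":0},{"claw":25,"dx":-15.7,"dy":0,"dz":17,"spin":0},{"claw":25,"dx":-20,"dy":0,"dz":24,"spin":0},{"claw":25,"dx":-23.6,"dy":0,"dz":31.7,"spin":0},{"claw":25,"dx":-26.4,"dy":0,"dz":39.6,"spin":0},{"claw":25,"dx":-28,"dy":0,"dz":46,"spin":0},{"claw":25,"dx":-29,"dy":0,"dz":51,"spin":0},{"claw":25,"dx":-29.5,"dy":0,"dz":55,"spin":0},{"claw":25,"dx":-29.8,"dy":0,"dz":58,"spin":0},{"claw":25,"dx":-29.9,"dy":0,"dz":60,"spin":0},{"claw":25,"dx":-30,"dy":0,"dz":61,"spin":0},{"claw":25,"dx":-30,"dy":0,"dz":62,"spin":0},{"claw":25,"dx":-30,"dy":0,"dz":62,"spin":0}]'
python3 - <<'E'
from h import *
to([[0,-48,58.5]])
E
```

```text
time: 5.12
position: [0.5508, 0.1649, 0.0544]
tool_rot: [-2.127, -2.308, 0.004]
ft_force: [-10.3, -1.0, 13.8]
grip_width: 0.344
grip_force: 12.0
t 5.12 grasp in clamp [ -0.3 -47.4  59.4] tool y deg 4.7 tilt [-0.004 -0.    -1.   ] F [-10.3  -1.   13.8] w 29.9 gf 12.0 j [-0.63  0.33  0.34  1.85 -0.13  0.99 -0.15]
[0, -48, 58.5] -> [-0.6  0.3  0.9]
spin -0.0
```

```bash
python3 -m jog '[{"claw":25,"dx":0,"dy":0.5,"dz":1,"spin":0},{"claw":25,"dx":0,"dy":0.5,"dz":2,"spin":0},{"claw":25,"dx":0,"dy":0.5,"dz":2,"spin":0},{"claw":60,"dx":0,"dy":0.5,"dz":0,"spin":0},{"claw":60,"dx":0,"dy":0.5,"dz":0,"spin":0},{"claw":60,"dx":0,"dy":0.5,"dz":0,"spin":0},{"claw":60,"dx":0,"dy":0.5,"dz":0,"spin":0},{"claw":60,"dx":0,"dy":0.5,"dz":-10,"spin":0},{"claw":60,"dx":0,"dy":0.5,"dz":-30,"spin":0},{"claw":60,"dx":0,"dy":0.5,"dz":-60,"spin":0},{"claw":60,"dx":-20,"dy":0.5,"dz":-80,"spin":0},{"claw":60,"dx":-40,"dy":0.5,"dz":-85,"spin":0},{"claw":60,"dx":-55,"dy":0.5,"dz":-85,"spin":0},{"claw":60,"dx":-55,"dy":0.5,"dz":-85,"spin":0},{"claw":60,"dx":-55,"dy":0.5,"dz":-85,"spin":0}]'
python3 - <<'E'
from bench import *
from h import *
to([[0,-102.7,72]])
s=get_state();d=get_image("wrist");d["st"]=np.r_[s["position"],s["tool_rot"]];np.savez("pics/w3.npz",**d)
e=get_image("side");np.savez("pics/s3.npz",**e)
cv2.imwrite("pics/w3.png",np.hstack([d["frame"][:,56:456,::-1],cv2.resize(e["frame"][200:360,120:280,::-1],(384,384))]))
E
```

```text
time: 6.37
position: [0.5579, 0.1094, 0.1386]
tool_rot: [2.131, 2.307, 0.002]
ft_force: [-0.0, 0.9, -1.1]
grip_width: 0.688
grip_force: 0.0
t 6.37 grasp in clamp [   2.2 -103.3  143.6] tool y deg 4.5 tilt [ 0.001  0.    -1.   ] F [-0.   0.9 -1.1] w 59.9 gf 0.0 j [-0.59  0.22  0.39  1.79 -0.09  1.14 -0.08]
[0, -102.7, 72] -> [ 0.6 -2.3 71.6]
spin -0.2
```

View pics/w3.png

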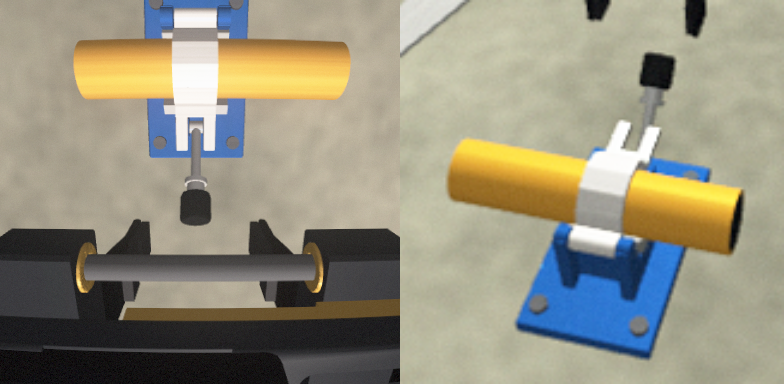

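The wrist half shows the strap lying over the tube, with the fork at (197,130) and the knob at (196,207). The side half agrees. I'll check that the ear is flat and find the knob's position.

Run:
```python
from h import *
d=dict(np.load("pics/w3.npz"));T=np.eye(4);T[:3,:3]=Ro.from_rotvec(d["st"][3:]).as_matrix();T[:3,3]=d["st"][:3];T=T@d["mount"]
f=lambda P:Ro.from_euler('z',-YAW,degrees=True).apply(P*1000-C0)
H=hsv(d)
P=f(cloud(d,box((H[...,1]<40)&(H[...,2]>150),225,95,280,155),T));P=P[P[:,2]>48]
for y in range(-64,-20,6):
    q=P[(P[:,1]>=y)&(P[:,1]<y+6)]
    if len(q):print(y,len(q),np.percentile(q,[5,50,95],axis=0).round(1).tolist())
m=box(H[...,2]<45,225,185,275,230)
P=f(cloud(d,m,T));P=P[P[:,2]>50];print("knob",len(P),np.percentile(P,[3,50,97],axis=0).round(1).tolist())
b=box((H[...,0]>100)&(H[...,0]<125)&(H[...,1]>120),190,100,310,170);v,u=np.nonzero(b)
p=f(plane(d,np.c_[u,v],.01,T));print("plate",np.percentile(p[:,0],[1,99]),p[:,1].min())
s=dict(np.load("pics/s3.npz"));Hs=hsv(s)
ks=box(Hs[...,2]<50,215,218,240,242);print(cen(ks),ks.sum())
```

```text
-64 70 [[-14.0, -60.4, 60.0], [-6.4, -59.4, 61.2], [13.6, -58.1, 62.3]]
-58 179 [[-14.0, -57.9, 60.2], [-6.3, -55.1, 61.4], [13.5, -52.5, 62.4]]
-52 184 [[-13.8, -51.8, 60.2], [-6.2, -49.2, 61.3], [13.5, -46.5, 62.7]]
-46 184 [[-13.7, -45.8, 60.3], [-6.2, -43.2, 61.3], [13.4, -40.6, 62.5]]
-40 214 [[-13.6, -39.8, 60.2], [2.5, -36.9, 61.3], [14.1, -34.6, 62.3]]
-34 375 [[-14.1, -33.9, 50.3], [-0.0, -31.0, 61.3], [14.3, -28.1, 62.5]]
-28 366 [[-14.6, -27.5, 50.3], [0.1, -25.3, 68.5], [15.0, -22.6, 71.6]]
-22 172 [[-13.1, -22.0, 71.3], [0.2, -20.9, 73.3], [13.5, -19.9, 75.1]]
knob 114 [[-11.2, -105.4, 69.2], [-3.3, -97.6, 75.7], [10.2, -90.2, 83.4]]
plate [-43.37769293  43.33417601] -74.70804213021864
[226.62345679 229.37037037] 162
```

```bash
python3 -m jog '[{"claw":50,"dx":1.5,"dy":-2.2,"dz":12,"spin":0},{"claw":50,"dx":1.5,"dy":-2.2,"dz":30,"spin":0},{"claw":50,"dx":1.5,"dy":-2.2,"dz":50,"spin":0},{"claw":50,"dx":1.5,"dy":-2.2,"dz":65,"spin":0},{"claw":50,"dx":1.5,"dy":-2.2,"dz":71,"spin":0},{"claw":50,"dx":1.5,"dy":-2.2,"dz":71,"spin":0},{"claw":30,"dx":1.5,"dy":-2.2,"dz":71,"spin":0},{"claw":27,"dx":1.5,"dy":-2.2,"dz":71,"spin":0},{"claw":18,"dx":1.5,"dy":-2.2,"dz":71,"spin":0},{"claw":18,"dx":1.5,"dy":-2.2,"dz":71,"spin":0},{"claw":18,"dx":1.5,"dy":-2.2,"dz":71,"spin":0},{"claw":18,"dx":1.5,"dy":-2.2,"dz":71,"spin":0}]' 12
python3 - <<'E'
from h import *
to([[0,-45-76*np.sin(a),22+76*np.cos(a)] for a in (.84,.75,.65,.55,.45,.35,.25,.15,.07,0,-.03)])
E
```

```text
time: 7.47
position: [0.5548, 0.1113, 0.0672]
tool_rot: [-2.129, -2.31, 0.001]
ft_force: [-2.0, 0.0, 2.2]
grip_width: 0.27
grip_force: 12.0
t 7.47 grasp in clamp [  -0.8 -101.1   72.2] tool y deg 4.7 tilt [-0.001  0.    -1.   ] F [-2.   0.   2.2] w 23.5 gf 12.0 j [-0.57  0.3   0.38  1.86 -0.13  1.   -0.06]
[0, np.float64(-101.5928771177853), np.float64(72.72717476393942)] -> [-0.5  0.8 -0.5]
[0, np.float64(-96.8045457617734), np.float64(77.60835403441038)] -> [ 4.3  0.8 -5.4]
[0, np.float64(-90.99416683593901), np.float64(82.50236868972824)] -> [ 10.1   0.8 -10.3]
[0, np.float64(-84.7242293987301), np.float64(86.79186367652244)] -> [ 16.4   0.8 -14.6]
[0, np.float64(-78.0573805924535), np.float64(90.43397977880345)] -> [ 23.1   0.8 -18.2]
[0, np.float64(-71.0602333666143), np.float64(93.3923261764008)] -> [ 30.1   0.8 -21.2]
[0, np.float64(-63.80270090334375), np.float64(95.637344050009)] -> [ 37.3   0.8 -23.4]
[0, np.float64(-56.35729806799354), np.float64(97.14660192313922)] -> [ 44.8   0.8 -24.9]
[0, np.float64(-50.31565639765249), np.float64(97.81387601924925)] -> [ 50.8   0.8 -25.6]
[0, np.float64(-45.0), np.float64(98.0)] -> [ 56.1   0.8 -25.8]
[0, np.float64(-42.72034198461033), np.float64(97.96580256492305)] -> [ 58.4   0.8 -25.8]
spin -0.0
```

```bash
python3 -m jog '[{"claw":18,"dx":2,"dy":0.2,"dz":-2.5,"spin":0},{"claw":18,"dx":5,"dy":0.4,"dz":-6,"spin":0},{"claw":18,"dx":10,"dy":0.4,"dz":-10.3,"spin":0},{"claw":18,"dx":16.4,"dy":0.4,"dz":-14.6,"spin":0},{"claw":18,"dx":23,"dy":0.4,"dz":-18.2,"spin":0},{"claw":18,"dx":30,"dy":0.4,"dz":-21.2,"spin":0},{"claw":18,"dx":37,"dy":0.4,"dz":-23.4,"spin":0},{"claw":18,"dx":44,"dy":0.4,"dz":-24.8,"spin":0},{"claw":18,"dx":49,"dy":0.4,"dz":-25.4,"spin":0},{"claw":18,"dx":53,"dy":0.4,"dz":-25.7,"spin":0},{"claw":18,"dx":56,"dy":0.4,"dz":-25.8,"spin":0},{"claw":18,"dx":57,"dy":0.4,"dz":-25.8,"spin":0},{"claw":18,"dx":58,"dy":0.4,"dz":-25.8,"spin":0},{"claw":18,"dx":58,"dy":0.4,"dz":-25.8,"spin":0}]'
python3 - <<'E'
from h import *
to([[0,-45,98]])
E
```

```text
time: 8.63
position: [0.5502, 0.1709, 0.094]
tool_rot: [-2.127, -2.311, -0.001]
ft_force: [-4.0, -2.0, 5.4]
grip_width: 0.269
grip_force: 12.0
t 8.63 grasp in clamp [ -0.5 -41.4  99. ] tool y deg 4.7 tilt [-0.001  0.001 -1.   ] F [-4.  -2.   5.4] w 23.4 gf 12.0 j [-0.65  0.29  0.35  1.82 -0.11  1.06 -0.17]
[0, -45, 98] -> [-3.6  0.5  1. ]
spin 0.0
```

```bash
python3 -m jog '[{"claw":18,"dx":1,"dy":0,"dz":0,"spin":0},{"claw":18,"dx":2,"dy":0,"dz":0,"spin":0},{"claw":18,"dx":3,"dy":0,"dz":0,"spin":0},{"claw":18,"dx":3,"dy":0,"dz":0,"spin":0}]'
python3 - <<'E'
from bench import *
from h import *
to([[0,-45,98]])
e=get_image("side");np.savez("pics/s4.npz",**e)
d=get_image("wrist")
cv2.imwrite("pics/w4.png",np.hstack([d["frame"][:,56:456,::-1],cv2.resize(e["frame"][200:360,120:280,::-1],(384,384))]))
E
```

```text
time: 8.97
position: [0.5501, 0.1721, 0.0939]
tool_rot: [2.129, 2.31, -0.002]
ft_force: [-4.8, -4.3, 6.7]
grip_width: 0.272
grip_force: 12.0
t 8.97 grasp in clamp [ -0.5 -40.2  98.9] tool y deg 4.7 tilt [-0.001 -0.001 -1.   ] F [-4.8 -4.3  6.7] w 23.7 gf 12.0 j [-0.65  0.29  0.35  1.81 -0.11  1.06 -0.18]
[0, -45, 98] -> [-4.8  0.5  0.9]
spin -0.0
```

View pics/w4.png

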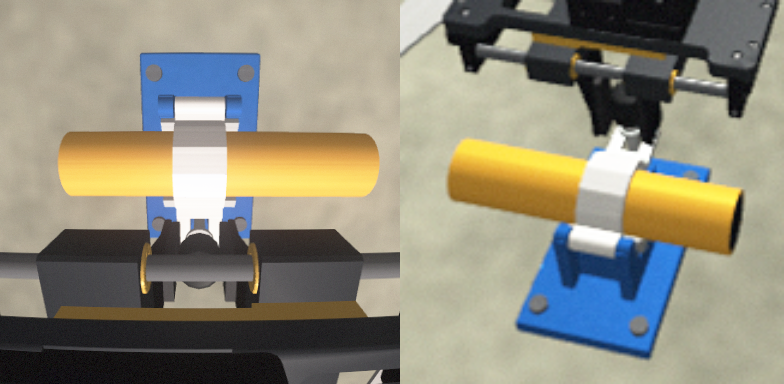

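The bolt stands in the strap's slot at (200,225) in the wrist half. The knob at (200,260) is still held by the fingers, and the force toward the stop is rising. I'll let go, retreat upward and check.

```bash
python3 -m jog '[{"claw":50,"dx":-3,"dy":0.5,"dz":0,"spin":0},{"claw":60,"dx":-4,"dy":0.5,"dz":0,"spin":0},{"claw":60,"dx":-4,"dy":0.5,"dz":0,"spin":0},{"claw":60,"dx":-4,"dy":0.5,"dz":0,"spin":0},{"claw":60,"dx":-4,"dy":0.5,"dz":0,"spin":0},{"claw":60,"dx":-4,"dy":0.5,"dz":-10,"spin":0},{"claw":60,"dx":-4,"dy":0.5,"dz":-30,"spin":0},{"claw":60,"dx":-4,"dy":0.5,"dz":-60,"spin":0},{"claw":60,"dx":-30,"dy":0.5,"dz":-75,"spin":0},{"claw":60,"dx":-60,"dy":0.5,"dz":-75,"spin":0},{"claw":60,"dx":-70,"dy":0.5,"dz":-75,"spin":0},{"claw":60,"dx":-70,"dy":0.5,"dz":-75,"spin":0},{"claw":60,"dx":-70,"dy":0.5,"dz":-75,"spin":0}]'
python3 - <<'E'
from bench import *
from h import *
to([[0,-45,98]])
s=get_state();d=get_image("wrist");e=get_image("side");t=get_image("top");np.savez("pics/s5.npz",**e);np.savez("pics/t5.npz",**t)
d["st"]=np.r_[s["position"],s["tool_rot"]];np.savez("pics/w5.npz",**d)
T=np.eye(4);T[:3,:3]=Ro.from_rotvec(d["st"][3:]).as_matrix();T[:3,3]=d["st"][:3];T=T@d["mount"];d["T"]=T
f=lambda P:Ro.from_euler('z',-YAW,degrees=True).apply(P*1000-C0)
for n,c in(("w",d),("s",e),("t",t)):
    P=f(cloud(c,hsv(c)[...,2]<50,T if n=="w" else None))
    P=P[(abs(P[:,0])<25)&(abs(P[:,1]+45)<35)&(P[:,2]>80)&(P[:,2]<118)]
    if len(P):print(n,len(P),np.percentile(P,[3,50,97],axis=0).round(1).tolist())
cv2.imwrite("pics/w5.png",np.hstack([d["frame"][:,56:456,::-1],cv2.resize(e["frame"][200:360,120:280,::-1],(384,384))]))
E
```

```text
time: 10.15
position: [0.5566, 0.1027, 0.1679]
tool_rot: [-2.13, -2.308, -0.001]
ft_force: [-0.0, 0.6, -0.6]
grip_width: 0.688
grip_force: 0.0
t 10.15 grasp in clamp [   0.3 -109.9  172.9] tool y deg 4.6 tilt [ 0.     0.001 -1.   ] F [-0.   0.6 -0.6] w 59.9 gf 0.0 j [-0.59  0.19  0.41  1.77 -0.08  1.2  -0.08]
[0, -45, 98] -> [64.8 -0.5 74.9]
spin -0.1
s 155 [[-12.9, -46.1, 90.0], [-3.7, -36.1, 102.8], [7.4, -33.0, 111.1]]
```

View pics/w5.png

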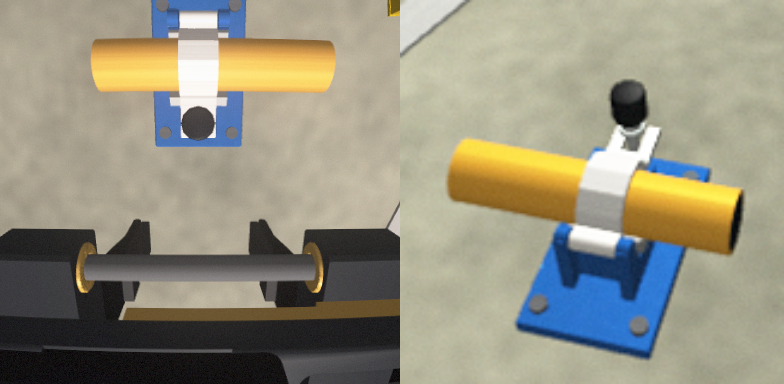

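The strap is over the tube and the knob appears upright at (198,123) in the wrist half and (628,105) in the side half. The side cloud puts its face at y -33, so its axis is near -45. I'll check the lean from the top face of the knob.

Run:
```python
from h import *
d=dict(np.load("pics/w5.npz"));T=np.eye(4);T[:3,:3]=Ro.from_rotvec(d["st"][3:]).as_matrix();T[:3,3]=d["st"][:3];d["T"]=T=T@d["mount"]
f=lambda P:Ro.from_euler('z',-YAW,degrees=True).apply(P*1000-C0)
H=hsv(d);m=box((H[...,2]<75)&(H[...,1]<90),228,98,280,146)
v,u=np.nonzero(m);(c,r)=cv2.minEnclosingCircle(np.c_[u,v].astype(np.float32));print(m.sum(),c,r)
P=f(plane(d,np.c_[u,v],.110));print("top face @z110",np.percentile(P,[1,50,99],axis=0).round(1).tolist())
Q=f(cloud(d,m));Q=Q[Q[:,2]>80];print("cloud",np.percentile(Q,[3,50,97],axis=0).round(1).tolist())
A=np.c_[Q[:,:2],np.ones(len(Q))];print("slope dz/dx,dz/dy",np.linalg.lstsq(A,Q[:,2],rcond=None)[0][:2].round(3))
g=box((H[...,1]<40)&(H[...,2]>150),225,95,280,150);E=f(cloud(d,g));E=E[(E[:,1]<-30)&(E[:,2]>50)];print("ear z",np.median(E[:,2]),E[:,1].min())
s=dict(np.load("pics/s5.npz"));Hs=hsv(s);ks=box(Hs[...,2]<60,205,225,232,255);print("two-view knob",[x for x in f(meet(d,c,s,cen(ks))[0][None])])
t=dict(np.load("pics/t5.npz"));Ht=hsv(t)
yel=(Ht[...,0]>10)&(Ht[...,0]<30)&(Ht[...,1]>120)&(Ht[...,2]>70)
v,u=np.nonzero(box(yel,140,125,180,230));r=cv2.minAreaRect((plane(t,np.c_[u,v],.06)[:,:2]*1000).astype(np.float32));print("tube",r)
```

```text
633 (253.28048706054688, 123.23170471191406) 16.282238006591797
top face @z110 [[-10.7, -54.8, 110.0], [-0.4, -46.6, 110.0], [9.9, -35.9, 110.0]]
cloud [[-10.1, -54.2, 107.7], [-0.4, -46.6, 109.2], [9.3, -37.9, 110.4]]
slope dz/dx,dz/dy [ 0.014 -0.01 ]
ear z 61.360600267787945 -60.0125164433488
two-view knob [array([-5.30427081e-02, -4.62926073e+01,  9.27684580e+01])]Traceback (most recent call last):
  File "<stdin>", line 13, in <module>
  File "h.py", line 7, in plane
    r=rays(d,uv)@T[:3,:3].T; o=T[:3,3]
      ~~~~^^^^^^
  File "h.py", line 3, in rays
    n=cv2.undistortPoints(np.array(uv,float).reshape(-1,1,2),d["K"],d["distortion"]).reshape(-1,2)
      ~~~~~~~~~~~~~~~~~~~^^^^^^^^^^^^^^^^^^^^^^^^^^^^^^^^^^^^^^^^^^^^^^^^^^^^^^^^^^^
cv2.error: OpenCV(4.12.0) /io/opencv/modules/calib3d/src/undistort.dispatch.cpp:347: error: (-215:Assertion failed) CV_IS_MAT(_src) && CV_IS_MAT(_dst) && (_src->rows == 1 || _src->cols == 1) && (_dst->rows == 1 || _dst->cols == 1) && _src->cols + _src->rows - 1 == _dst->rows + _dst->cols - 1 && (CV_MAT_TYPE(_src->type) == CV_32FC2 || CV_MAT_TYPE(_src->type) == CV_64FC2) && (CV_MAT_TYPE(_dst->type) == CV_32FC2 || CV_MAT_TYPE(_dst->type) == CV_64FC2) in function 'cvUndistortPointsInternal'
```

The knob may be about 1.5 mm short of its stop, because the release could have dragged it back. I'll nudge it home with the closed fingers.

```bash
python3 -m jog '[{"claw":0,"dx":5,"dy":-0.5,"dz":10,"spin":0},{"claw":0,"dx":10,"dy":-0.5,"dz":30,"spin":0},{"claw":0,"dx":15,"dy":-0.5,"dz":50,"spin":0},{"claw":0,"dx":20,"dy":-0.5,"dz":68,"spin":0},{"claw":0,"dx":20,"dy":-0.5,"dz":75,"spin":0},{"claw":0,"dx":20,"dy":-0.5,"dz":75,"spin":0},{"claw":0,"dx":28,"dy":-0.5,"dz":75,"spin":0},{"claw":0,"dx":34,"dy":-0.5,"dz":75,"spin":0},{"claw":0,"dx":38,"dy":-0.5,"dz":75,"spin":0},{"claw":0,"dx":40,"dy":-0.5,"dz":75,"spin":0},{"claw":0,"dx":42,"dy":-0.5,"dz":75,"spin":0},{"claw":0,"dx":43,"dy":-0.5,"dz":75,"spin":0},{"claw":0,"dx":43,"dy":-0.5,"dz":75,"spin":0}]' 12; python3 -c "
from h import *
to([[0,-66.5,98]])"
```

```text
time: 11.38
position: [0.5526, 0.1448, 0.093]
tool_rot: [2.129, 2.31, -0.001]
ft_force: [-1.3, -1.3, 1.5]
grip_width: 0.003
grip_force: 0.9
t 11.38 grasp in clamp [ -0.2 -67.6  98. ] tool y deg 4.6 tilt [-0.    -0.001 -1.   ] F [-1.3 -1.3  1.5] w 0.3 gf 0.9 j [-0.63  0.28  0.37  1.83 -0.11  1.06 -0.13]
[0, -66.5, 98] -> [1.1 0.2 0. ]
spin -0.1
```

```bash
python3 -m jog '[{"claw":0,"dx":1,"dy":0,"dz":0,"spin":0},{"claw":0,"dx":2,"dy":0,"dz":0,"spin":0},{"claw":0,"dx":2,"dy":0,"dz":0,"spin":0}]';python3 -m jog '[{"claw":0,"dx":1,"dy":0,"dz":0,"spin":0},{"claw":0,"dx":2,"dy":0,"dz":0,"spin":0},{"claw":0,"dx":2,"dy":0,"dz":0,"spin":0}]'; python3 -c "
from h import *
to([[0,-66.5,98]])"
```

```text
time: 11.63
position: [0.5526, 0.1451, 0.0929]
tool_rot: [2.13, 2.307, -0.003]
ft_force: [-2.7, -4.5, 3.9]
grip_width: 0.005
grip_force: 2.8
time: 11.88
position: [0.5526, 0.1453, 0.0929]
tool_rot: [2.13, 2.305, -0.006]
ft_force: [-1.8, -8.7, 5.1]
grip_width: 0.007
grip_force: 4.2
t 11.88 grasp in clamp [ -0.2 -67.1  97.9] tool y deg 4.5 tilt [-0.001 -0.005 -1.   ] F [-1.8 -8.7  5.1] w 0.6 gf 4.2 j [-0.63  0.28  0.37  1.83 -0.11  1.06 -0.14]
[0, -66.5, 98] -> [ 0.6  0.2 -0.1]
spin -0.2
```

The push met a firm stop: 8.7 N for 0.5 mm of travel. I'll back away and do the final check.

```bash
python3 -m jog '[{"claw":0,"dx":-5,"dy":0,"dz":0,"spin":0},{"claw":0,"dx":-15,"dy":0,"dz":0,"spin":0},{"claw":0,"dx":-35,"dy":0,"dz":-5,"spin":0},{"claw":0,"dx":-45,"dy":0,"dz":-30,"spin":0},{"claw":0,"dx":-45,"dy":0,"dz":-60,"spin":0},{"claw":0,"dx":-45,"dy":0,"dz":-80,"spin":0},{"claw":0,"dx":-45,"dy":0,"dz":-80,"spin":0},{"claw":0,"dx":-45,"dy":0,"dz":-80,"spin":0}]'
python3 - <<'E'
from bench import *
from h import *
s=get_state();d=get_image("wrist");t=get_image("top");e=get_image("side")
T=np.eye(4);T[:3,:3]=Ro.from_rotvec(s["tool_rot"]).as_matrix();T[:3,3]=s["position"];d["T"]=T=T@d["mount"]
f=lambda P:Ro.from_euler('z',-YAW,degrees=True).apply(P*1000-C0)
H=hsv(d);P=f(cloud(d,(H[...,2]<75)&(H[...,1]<90)));P=P[(abs(P[:,0])<20)&(abs(P[:,1]+45)<20)&(P[:,2]>100)&(P[:,2]<118)]
print("knob top",len(P),np.percentile(P,[3,50,97],axis=0).round(1).tolist())
Q=f(cloud(d,(H[...,1]<40)&(H[...,2]>150)));Q=Q[(Q[:,1]<-30)&(Q[:,1]>-65)&(Q[:,2]>50)&(abs(Q[:,0])<16)];print("ear",np.median(Q[:,2]),Q[:,1].min())
Y=f(cloud(d,(H[...,0]>10)&(H[...,0]<30)&(H[...,1]>120)));Y=Y[(abs(Y[:,1])<30)&(Y[:,2]>50)&(Y[:,2]<90)]
print("tube",np.percentile(Y,[1,50,99],axis=0).round(1).tolist())
print(s["time"],s["ft_force"].round(1))
cv2.imwrite("pics/w6.png",np.hstack([d["frame"][:,56:456,::-1],cv2.resize(e["frame"][200:360,120:280,::-1],(384,384))]))
E
```

```text
time: 12.55
position: [0.5571, 0.1049, 0.1739]
tool_rot: [2.128, 2.309, 0.006]
ft_force: [0.2, 0.0, -0.9]
grip_width: 0.006
grip_force: 0.0
knob top 632 [[-9.8, -54.0, 107.7], [-0.5, -46.2, 109.1], [9.5, -36.5, 110.3]]
ear 61.31009782752905 -60.189613608464356
tube [[-81.2, -21.0, 58.7], [27.4, -2.3, 72.7], [105.2, 18.5, 76.2]]
12.55 [ 0.2  0.  -0.9]
```

View pics/w6.png

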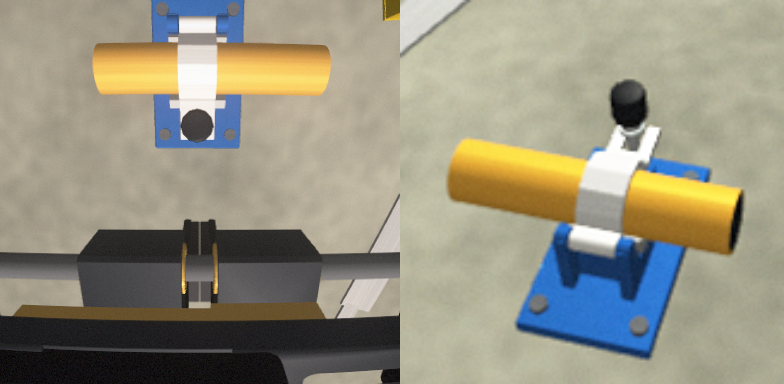

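The strap is shut, the bolt is upright at its stop at (197,125) with the gripper clear, and the tube is where it was. I'm handing in.

```bash
python3 -c "
from bench import *
print(close_job())"
```

```text
the job is handed in; nothing more can be done
None
```

The brass tube's clamp is shut: strap swung fully over first, then the bolt upright against its stop in the slot and released, with the tube still lying in place, the other clamp untouched, and the job handed in at about 12.6 s.

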